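# Set the drill-stop screw to a setting block

## Task

Lay the middle-height setting block flat on the plate of the stop frame with one end under the stop screw and let go of it, then take the T-handle driver from its caddy, fit it over the screw's square head and turn the screw clockwise until its sprung nose bears lightly on the block, pushed in about 1.5 mm, so that the block just drags. Stand the driver back upright in the caddy bay it came from while the block is still in place. Then draw the block out from under the nose without upsetting the setting, lay it flat on the bench clear of the frame and let go, leaving the other things on the bench undisturbed.

Things in the scene. Friction and masses are not known exactly. Their poses are not given: they have to be found in the camera images.
- frame_plate (a point): Stop frame, fixed: dark steel base plate 180 (x) x 70 (y) x 10 mm with a blue C-frame on it. Point: centre of the plate's upper face. x runs from the open front (robot's side) to the column, whose inner face is at x = +60 mm. The blue arm, 48 mm wide, overhangs forward to x = +5 mm, 52 to 82 mm above the plate. The stop screw passes down through it at x = +30, y = 0.
- nose_tip (a point): Lowest point of the screw's brass nose, a rounded pin 12 mm across under the arm, on the screw axis. At the start 33 to 34.5 mm above the plate, so the 30 mm block passes under with 3 to 4.5 mm to spare. Sprung: it yields upward into the screw, 2 N per mm, up to 6 mm.
- screw_head (a point): Centre of the flat top of the screw's head, about 118 mm above the plate at the start. The head is a 16 mm square, 13 mm tall, with an 8 mm taper on top (9 mm square at the tip) that guides the driver on. Its x and y axes are square to its faces and turn with it. A flat steel pointer bar under the head reaches 37 mm from the axis towards the head's own -x.
- stop_screw (a joint): Turn of the screw, rad, 0 to 2.6, growing clockwise from above; lowers screw and nose 3.82 mm per rad. Starts 0 to 0.39; stays where left (friction 0.15 N m). At 0 the pointer points along the frame's -x (open front). On the 30 mm block the nose touches at 1.18; the wanted light drag is at about 1.57, pointer square across the frame, along its +y.
- nose (a joint): How far the nose is pushed up into the screw, m; 0 when free, up to 0.006. 2 N per mm.
- block_mid_c (a point): Centre of the middle-height setting block: aluminium, 130 (x) x 28 (y) x 30 mm (z), about 0.3 kg, loose, lying on the bench, long axis roughly away from the robot. The three blocks differ only in height and lie side by side in any order. Grip it across the 28 mm near one end, leaving the other end free to go under the screw.
- block_low_c (a point): Centre of the low setting block, 130 x 28 x 22 mm. To be left alone.
- block_tall_c (a point): Centre of the tall setting block, 130 x 28 x 38 mm. To be left alone.
- driver_bar (a point): Loose steel T-handle socket driver, 77 mm tall, about 0.18 kg, standing upright by itself on its socket. Point: centre of its cross bar, 64 (x) x 14 (y) x 14 mm (z), 70 mm above the socket's mouth. z is up along the 14 mm shaft. Fully on the screw, the bar's centre is 50 mm above the top of the head.
- driver_socket (a point): Roof of the driver's socket, on its axis, 50 mm below the bar's centre and 20 mm above the mouth; it meets the top of the screw's head when fully on. The socket is 29 mm square outside, 19 mm square inside, sides square to the driver's x and y, so it fits the head in four positions.
- caddy_bay (a point): Centre of the floor of the bay in which the driver stands. The caddy is a fixed grey tray 170 (x) x 90 (y) x 30 mm with two bays along x; the driver's bay, at -x (robot's side), is 77 (x) x 80 (y) mm inside, floor 5 mm above the bench, walls 25 mm above that floor. The other bay holds small punches.
- chuck: Steel drill chuck standing on the bench, 42 mm diameter, 58 mm tall; origin under its centre. A bystander.
- tin: Small tin, 60 mm diameter, 75 mm tall; origin under its centre. A bystander.
- washers: Stack of steel washers, 34 mm diameter, 24 mm tall; origin under its centre. A bystander.
- wrench: Steel open-ended wrench lying on the bench beyond the blocks. A bystander.
Not all that is in view belongs to the job. Leave any black or brown look-alike of the part that bears block_mid_c alone.

How it is judged:
On the way, in this order (a step that is already met when the one before it is completed fails the run):
1. the middle block lies flat on the plate beneath the nose, released (x of nose_tip in the frame of block_mid_c between -0.062 and 0.062 m and y of nose_tip in the frame of block_mid_c between -0.012 and 0.012 m and angle between block_mid_c's own z axis and vertical below 0.08 rad and z of block_mid_c in the frame of frame_plate between 0.012 and 0.018 m and contact force between the fingers and block_mid below 0.1 N), for 0.2 s.
2. the driver is fitted on the screw's head (distance between driver_socket and screw_head below 0.01 m), for 0.1 s.
3. with the driver on the head, the nose bears lightly on the block (x of nose_tip in the frame of block_mid_c between -0.062 and 0.062 m and y of nose_tip in the frame of block_mid_c between -0.012 and 0.012 m and angle between block_mid_c's own z axis and vertical below 0.08 rad and z of block_mid_c in the frame of frame_plate between 0.012 and 0.018 m and value of joint nose between 0.00025 and 0.003 m and distance between driver_socket and screw_head below 0.01 m), for 0.2 s.
4. the driver stands back in its bay, let go, with the nose still bearing on the block (x of nose_tip in the frame of block_mid_c between -0.062 and 0.062 m and y of nose_tip in the frame of block_mid_c between -0.012 and 0.012 m and angle between block_mid_c's own z axis and vertical below 0.08 rad and z of block_mid_c in the frame of frame_plate between 0.012 and 0.018 m and value of joint nose between 0.00025 and 0.003 m and x of driver_bar in the frame of caddy_bay between -0.035 and 0.035 m and y of driver_bar in the frame of caddy_bay between -0.038 and 0.038 m and angle between driver_bar's own z axis and vertical below 0.12 rad and z of driver_bar in the frame of caddy_bay between 0.064 and 0.076 m and contact force between the fingers and driver below 0.1 N), for 0.2 s.
At the end, for the whole second after the job is handed in: The screw is left at 1.24 to 1.96 rad (nose 0.25 to 3 mm below the block's height); driver upright (0.12 rad) on the floor of its own bay, bar within 35 mm (x), 38 mm (y) of the bay centre; middle block flat on the bench (0.08 rad), its centre over 100 mm from the nose; both at rest (value of joint stop_screw between 1.24 and 1.96 rad and x of driver_bar in the frame of caddy_bay between -0.035 and 0.035 m and y of driver_bar in the frame of caddy_bay between -0.038 and 0.038 m and angle between driver_bar's own z axis and vertical below 0.12 rad and z of driver_bar in the frame of caddy_bay between 0.064 and 0.076 m and horizontal distance between block_mid_c and nose_tip above 0.1 m and angle between block_mid_c's own z axis and vertical below 0.08 rad and height (world z) of block_mid_c between 0.012 and 0.018 m and linear speed of each of block_mid, driver below 0.01 m/s); the robot touches nothing.
It fails at once if another setting block is shifted more than 25 mm (distance of any of block_low_c, block_tall_c from where it was at the start of the episode above 0.025 m).
It fails at once if the chuck, tin, washers or wrench is shifted more than 25 mm (distance of any of chuck, tin, washers, wrench from where it was at the start of the episode above 0.025 m).
It also fails if it takes over 72 s, if anything falls off the work surface, if the arm or the gripper's body presses on something with over 40 N, if the wrist force passes 120 N, or if a joint passes its speed limit or range.

## Robot

A 6-joint arm with a two-finger parallel gripper is mounted at the origin on the work surface. World frame = base frame: x ahead of the robot, y to its left, z up, the work surface at z = 0. Lengths are in m, angles in rad, forces in N, time in s.
With the tool pointing down it reaches from about 0.325 to 0.9 m from the base axis. Payload 3.5 kg.
Tool frame: the origin (TCP) lies at the very end of the fingers, on their centre line; the grasp point (between the pads) lies 19 mm behind it (env.grip_depth is the distance from the TCP to the grasp point, in m); y points along the fingers, x is the direction in which the jaws open and shut, and the axes are right-handed (so a half turn about y gives the same grasp; the last joint's range is limited). The gripper opens to 85 mm and grips with 20 to 120 N. Pads are 22 mm wide; open, the fingers measure 114 mm over their backs; the gripper's body (76 mm by 85 mm) begins 54 mm behind the grasp point. The pads swing forward as they close: fully open they stand 13 mm farther back than shut.
Start: joints at [-1.359, 0.276, -0.026, 1.268, 0, 1.467], TCP at [0.194, -0.594, 0.231] pointing down, gripper open.
Joint ranges: [-3.12, 3.12], [-0.85, 1.88], [-1.08, 1.24], [-1.95, 2.15], [-1.57, 1.53], [-3.14, 3.14]. Speed limits (rad/s): [2.57, 2.57, 3.14, 3.14, 3.14, 3.14].

## Interface

Orientations are given as [roll, pitch, yaw] about the fixed x, y, z axes, in that order (R = Rz(yaw) Ry(pitch) Rx(roll)).
In Python, from station import env gives the robot as it stands.
- The arm moves only by the tool play_rows, never from a script. Its argument "series" is a list of rows, each a list of 5 numbers: the finger opening in m, from 0 to 0.0854, then the shift along the world's x, y, z in m, then the turn about the world's z in rad. A call has exactly 5 rows; each row is the pose to reach, as a shift and turn from the pose measured when the call began; what a row does not reach only later rows make up. A row lasts 1/12 s, in which the tool goes at most 41.7 mm and 7.16 degrees, less where a joint would pass 70% of its speed; a pose out of reach is approached as far as the arm can. A call with a gripper value outside its range is refused whole. The fingers move at their own pace and stop on an object; the grip force is fixed at half the most. Time passes only in rows, so rows that repeat a pose let the fingers close, or fill a call up. It gives the time, the measured TCP pose, the force and the opening at its end, in the units of the state.
- env.get_state(): the state, without advancing time (a new reading comes with each control period).
- env.get_image(name): name is "side" or "top" or "wrist"; returns (picture, depth): 400x640x3 uint8, red, green, blue; 400x640 float32, m along the optical axis (not along the pixel's ray), 0 where there is no reading.
- env.camera_model(name): a dict with "camera_matrix" (3x3 intrinsics, pixels), "D" ([k1, k2, p1, p2, k3] as OpenCV has them; the pictures are not rectified), "origin" and "attitude" of the camera in the world; the wrist camera has in their place "tool_from_camera" (4x4, takes a point from camera to tool coordinates, whose origin is the TCP and whose axes are the tool frame's). Camera axes: x right, y down, z forward; pixel columns grow to the right and rows downward; lengths in m; the calibration is good to about 2 mm. A picture is of the moment at which its call begins: read the wrist's pose just before it. camera_model takes no time and is no camera call.
- env.close_job(): hands the job in, once; it reports no verdict.
The state is a dict: "time_s": time; "qpos": joint angles; "qd": joint speeds; "tau": joint torques, N m; "tool_pos": TCP position; "eef_rot": TCP orientation; "contact_force": force on the tool from outside, world axes, zero at the start; "ft_torque": the same for the moment, N m; "gripper_width": opening from 0.0 (shut) to 1.0 (fully open).
Only numpy, scipy, OpenCV 4.12 (cv2) and the standard library are available. Lean on these libraries where they do the work, as an engineer would, in place of code of your own. Each camera call takes 0.05 s, during which the arm holds its last target.

## Working session

There is one attempt and no reset: what is moved stays moved. The work goes in short steps, Python scripts to look and compute and a tool call to move; the robot and the scene stay as the last step left them, time stands still between calls to the robot, and variables do not carry over. Pictures are saved under pics/ and viewed, and the job is handed in when it is done.

Besides the shell and the picture viewer there is one more tool, called after "Request:" as name(argument=value, ...) on one line, values as JSON. play_rows: Moves the arm, as the interface text tells. Its arguments: {"type":"object","properties":{"series":{"type":"array","items":{"type":"array","items":{"type":"number"}}}},"required":["series"]}

```bash
mkdir -p pics; ls
cat > h.py <<'E'
import numpy as np, cv2, json
from station import env
from scipy.spatial.transform import Rotation as R
def cap(name, tag):
    st=env.get_state(); im,d=env.get_image(name)
    cv2.imwrite(f'pics/{tag}.png', im[:,:,::-1]); np.savez(f'pics/{tag}.npz',d=d,im=im,tp=st['tool_pos'],er=st['eef_rot'])
    return st,im,d
def pose(name,tag):
    m=env.camera_model(name)
    if name!='wrist':
        return m
    return m
E
python3 - <<'E'
from h import *
for n in ('side','top'):
    cap(n,n+'0'); print(n,env.camera_model(n))
cap('wrist','wrist0'); print(env.camera_model('wrist')); print(env.get_state(), env.grip_depth)
E
```

```text
pics
side {'camera_matrix': array([[477.52613551,   0.        , 322.91307357],
       [  0.        , 477.52613551, 202.93904338],
       [  0.        ,   0.        ,   1.        ]]), 'D': array([0.00076201, 0.        , 0.        , 0.        , 0.        ]), 'origin': array([-0.07282522,  0.7202908 ,  0.89619564]), 'attitude': array([-2.2092596 ,  0.00488659, -2.57008286])}
top {'camera_matrix': array([[408.97286077,   0.        , 319.23907546],
       [  0.        , 408.97286077, 201.4289765 ],
       [  0.        ,   0.        ,   1.        ]]), 'D': array([-0.00575977,  0.        ,  0.        ,  0.        ,  0.        ]), 'origin': array([ 0.45995957, -0.15260208,  1.3987361 ]), 'attitude': array([-3.09819386e+00, -2.28267675e-03, -1.54772942e+00])}
{'camera_matrix': array([[307.73516148,   0.        , 320.20973697],
       [  0.        , 307.73516148, 196.65912937],
       [  0.        ,   0.        ,   1.        ]]), 'D': array([-0.00728166,  0.        ,  0.        ,  0.        ,  0.        ]), 'tool_from_camera': array([[ 9.99999883e-01, -1.68221839e-05, -4.82416621e-04,
        
[... 255 characters left out ...]
 1.00000000e+00]])}
{'time_s': 0.15, 'qpos': array([-1.35937841e+00,  2.76997248e-01, -2.75259684e-02,  1.26801429e+00,
       -3.11526398e-05,  1.46739220e+00]), 'qd': array([ 4.69673514e-04, -2.21510575e-03,  1.84317743e-03,  9.02925758e-04,
       -7.96896618e-05,  2.54306313e-05]), 'tau': array([ 2.49966142e-04, -4.46058691e+01,  2.95638031e+01,  1.05161732e-02,
       -1.33724043e-04,  8.67782262e-06]), 'tool_pos': array([ 0.19338292, -0.59370168,  0.23041118]), 'eef_rot': array([-1.57064759,  0.0017351 , -1.25597413]), 'contact_force': array([ 0.75818246,  1.05084238, -0.64053852]), 'ft_torque': array([-0.02217419, -0.0011284 ,  0.01417172]), 'gripper_width': 1.0010467323134955} 0.0187
```

View pics/top0.png

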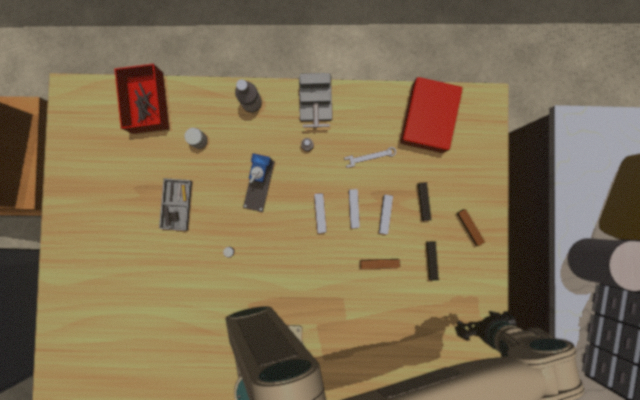

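View pics/side0.png

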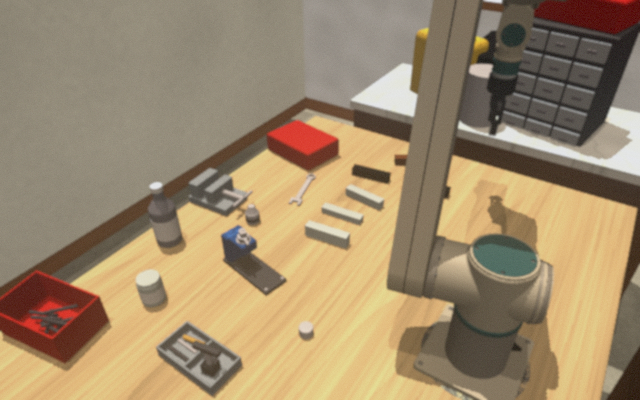

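View pics/wrist0.png

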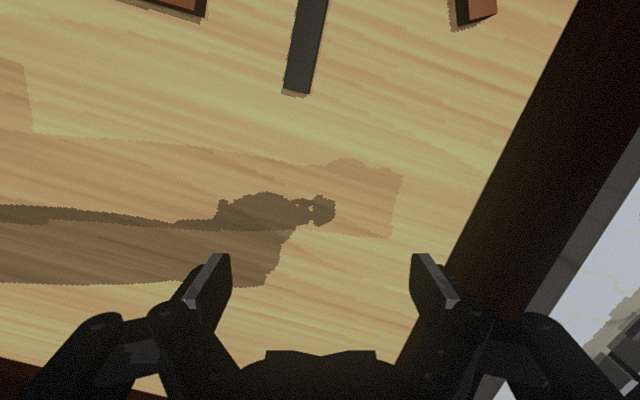

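Top view (up = +x, left = +y): three aluminium blocks at (320,214), (354,209) and (386,214), the stop frame at (258,182), the caddy at (177,205). The black and brown bars on the right are look-alikes. Next I'll measure heights from the depth.

```bash
cat >> h.py <<'E'
def Tcam(name,tp=None,er=None):
    m=env.camera_model(name)
    if name=='wrist':
        T=np.eye(4);T[:3,:3]=R.from_euler('xyz',er).as_matrix();T[:3,3]=tp
        return T@m['tool_from_camera'],m
    T=np.eye(4);T[:3,:3]=R.from_euler('xyz',m['attitude']).as_matrix();T[:3,3]=m['origin'];return T,m
def cloud(name,tag):
    z=np.load(f'pics/{tag}.npz');d=z['d'];T,m=Tcam(name,z['tp'],z['er'])
    v,u=np.mgrid[0:400,0:640]
    p=cv2.undistortPoints(np.stack([u,v],-1).reshape(-1,1,2).astype(float),m['camera_matrix'],m['D']).reshape(400,640,2)
    P=np.dstack([p*d[...,None],d])@T[:3,:3].T+T[:3,3]
    P[d==0]=np.nan
    return P,z['im']
def proj(name,X,tp=None,er=None):
    T,m=Tcam(name,tp,er);Ti=np.linalg.inv(T)
    q=np.atleast_2d(X)@Ti[:3,:3].T+Ti[:3,3]
    return cv2.projectPoints(q,np.zeros(3),np.zeros(3),m['camera_matrix'],m['D'])[0].reshape(-1,2)
def crop(im,box,s,f):
    x0,y0,x1,y1=box;cv2.imwrite(f'pics/{f}.png',cv2.resize(im[y0:y1,x0:x1,::-1],None,fx=s,fy=s,interpolation=cv2.INTER_CUBIC))
def rect(P,msk):
    q=P[msk][:,:2];(c,s,a)=cv2.minAreaRect((q*1000).astype(np.float32));return np.round(c,1),np.round(s,1),round(a,2),len(q)
E
python3 - <<'E'
from h import *
P,im=cloud('top','top0')
print('bench',np.nanmedian(P[280:300,100:200,2]))
for n,(u0,v0,u1,v1) in dict(A=(310,188,332,240),B=(345,183,364,234),C=(375,188,398,240)).items():
    S=P[v0:v1,u0:u1];z=S[...,2];k=z>0.012
    print(n,rect(S,k),np.nanpercentile(z[k],[10,25,50,75,90]).round(4))
crop(im,(150,140,290,240),5,'c1')
crop(im,(300,130,400,245),5,'c2')
Ps,ims=cloud('side','side0')
crop(ims,(290,170,400,260),6,'c3')
for n,(u,v) in dict(a=(328,232),b=(343,212),c=(365,195)).items(): print(n,Ps[v-4:v+5,u,2].round(4), Ps[v,u].round(3))
E
```

```text
bench -0.0007505684882005426
A (array([ 481.1, -158.8]), array([128.5,  27.8]), 6.31, 326) [0.0343 0.0362 0.0379 0.04   0.0414]
B (array([ 500.5, -272.7]), array([129.5,  28.9]), 4.35, 330) [0.0183 0.0198 0.0217 0.0235 0.0256]
C (array([ 482.4, -379. ]), array([ 29.2, 129.3]), 83.83, 352) [0.0251 0.0273 0.0299 0.032  0.0337]
a [0.0384 0.0383 0.0372 0.0372 0.0381 0.0387 0.0309 0.0262 0.0243] [ 0.471 -0.143  0.038]
b [0.0191 0.021  0.0209 0.0176 0.0229 0.0228 0.0214 0.0181 0.0113] [ 0.492 -0.261  0.023]
c [0.0266 0.028  0.0287 0.0311 0.0282 0.0266 0.0238 0.0201 0.0204] [ 0.475 -0.366  0.028]
```

View pics/c1.png

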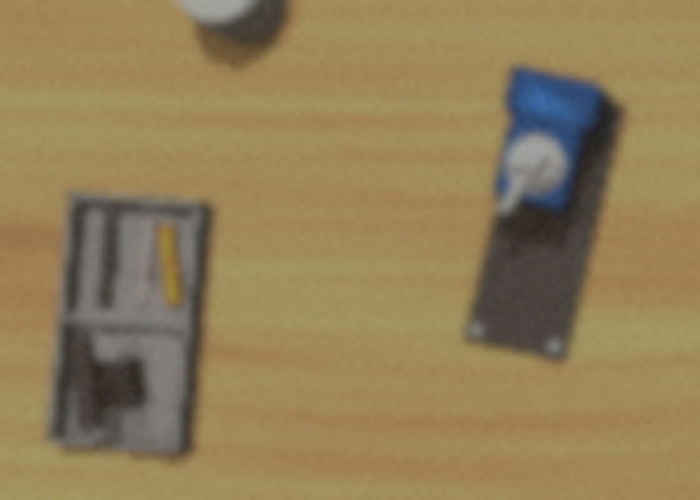

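View pics/c3.png

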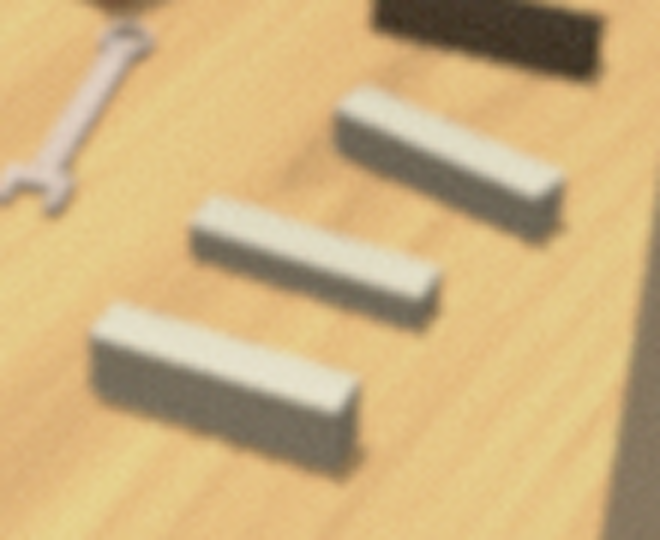

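C (386,214) is 30 mm tall, so it is the middle block: centre (0.482,-0.379), yaw about -6.2°. A is 38 mm and B is 22 mm. Now a rough pose for the frame and caddy.

Run:
```python
from h import *
P,im=cloud('top','top0')
def sub(b): u0,v0,u1,v1=b;return P[v0:v1,u0:u1],im[v0:v1,u0:u1].astype(int)
S,c=sub((240,145,280,215))
z=S[...,2];I=c.sum(-1);sat=c.max(-1)-c.min(-1)
pl=(z>0.004)&(z<0.018)&(c[...,0]-c[...,2]<45)
print('plate',rect(S,pl))
blue=(c[...,2]>c[...,0]+30);print('blue',rect(S,blue),np.nanpercentile(z[blue],[5,50,95]))
for lo,hi in((.085,.1),(.1,.115),(.115,.14)):
    k=(z>lo)&(z<hi);print(lo,rect(S,k),S[k].mean(0))
S,c=sub((155,172,198,238));z=S[...,2]
k=(z>0.022)&(z<.036);print('caddy',rect(S,k))
k=(z>0.05);print('driver',rect(S,k),S[k].mean(0),np.nanmax(z))
for n,b in dict(tin=(182,122,212,155),chuck=(298,135,316,155),wash=(220,244,238,262),wr=(340,145,400,170)).items():
    S,c=sub(b);k=S[...,2]>(.004 if n=='wr' else .015);print(n,rect(S,k))
```

```text
plate (array([580.8,  52.8]), array([ 70.1, 190.4]), 78.81, 664)
blue (array([621.5,  44.2]), array([55.8, 80.4]), 76.59, 235) [0.08684765 0.09134127 0.09558662]
0.085 (array([622.2,  43.6]), array([59.5, 85.2]), 78.46, 347) [0.62842766 0.04149737 0.09141245]
0.1 (array([598.6,  55. ]), array([29.7, 46.6]), 39.78, 60) [0.59800552 0.0503666  0.10603977]
0.115 (array([605.4,  47.1]), array([15. , 14.9]), 57.34, 26) [0.60473734 0.04637429 0.12396512]
caddy (array([499.7, 330.6]), array([ 93.4, 170.2]), 86.91, 363)
driver (array([460.1, 337.1]), array([62.4, 15.1]), 7.93, 109) [0.45944148 0.33555435 0.07830355] 0.08845419813784772
tin (array([720.7, 260.8]), array([56.6, 57.4]), 4.8, 348)
chuck (array([ 712.5, -108.6]), array([38.3, 40.7]), 0.35, 135)
wash (array([344.9, 147. ]), array([32.2, 30.3]), 86.63, 84)
wr (array([ 676.9, -323.5]), array([ 83.1, 202.9]), 1.42, 363)
```

Request:
play_rows(series=[[0.085,0.04,0.036,0,0.124],[0.085,0.08,0.072,0,0.248],[0.085,0.12,0.108,0,0.372],[0.085,0.16,0.144,0,0.496],[0.085,0.2,0.18,0,0.62]])

```text
time_s: 0.57
tool_pos: [0.3488, -0.4529, 0.2301]
eef_rot: [-1.57, 0.002, -0.631]
contact_force: [-0.7, -0.4, 0.2]
gripper_width: 0.993
```

Request:
play_rows(series=[[0.085,0.03,0.027,0,0.124],[0.085,0.044,0.04,0,0.248],[0.085,0.044,0.04,0,0.372],[0.085,0.044,0.04,0,0.496],[0.085,0.044,0.04,0,0.62]])

```text
time_s: 0.98
tool_pos: [0.3933, -0.412, 0.2297]
eef_rot: [-1.57, 0.003, -0.003]
contact_force: [0.9, 0.3, 1.0]
gripper_width: 0.994
```

Request:
play_rows(series=[[0.085,0,0,0,0.124],[0.085,0,0,0,0.248],[0.085,0,0,0,0.372],[0.085,0,0,0,0.496],[0.085,0,0,0,0.62]])

```text
time_s: 1.4
tool_pos: [0.3931, -0.4117, 0.2292]
eef_rot: [-1.569, 0.003, 0.62]
contact_force: [0.4, 0.6, -1.1]
gripper_width: 0.996
```

Request:
play_rows(series=[[0.085,0,0,0,0.124],[0.085,0,0,0,0.248],[0.085,0,0,0,0.372],[0.085,0,0,0,0.496],[0.085,0,0,0,0.62]])

```text
time_s: 1.82
tool_pos: [0.3929, -0.4114, 0.2288]
eef_rot: [-1.568, 0.002, 1.245]
contact_force: [-1.0, 0.2, 0.1]
gripper_width: 0.998
```

Request:
play_rows(series=[[0.085,0.022,0.019,-0.02,0.11],[0.085,0.044,0.037,-0.04,0.218],[0.085,0.044,0.037,-0.06,0.218],[0.085,0.044,0.037,-0.06,0.218],[0.085,0.044,0.037,-0.06,0.218]])

```text
time_s: 2.23
tool_pos: [0.436, -0.3732, 0.1674]
eef_rot: [-1.565, 0.0, 1.463]
contact_force: [-0.1, 0.4, 0.8]
gripper_width: 0.999
```

Run:
```python
from h import *
cap('wrist','w1')
```

```text
(no output)
```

View pics/w1.png

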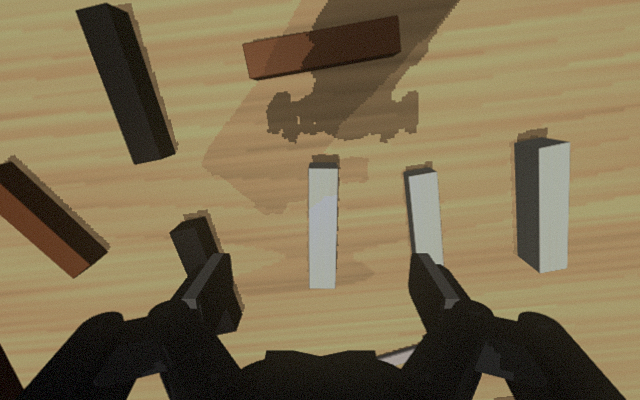

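The wrist picture (up = towards the robot) shows the mid block at (323,228) between the jaws, the low block at (424,220), the tall one at (545,205) and a black bar at (205,265). I'll measure them.

Run:
```python
from h import *
P,im=cloud('wrist','w1')
z=np.load('pics/w1.npz');print(z['tp'],z['er'])
for n,(u0,v0,u1,v1) in dict(C=(295,140,355,300),B=(398,155,410+40,250)).items():
    S=P[v0:v1,u0:u1];zz=S[...,2]
    print(np.nanpercentile(zz,[5,50,80,95]))
    k=(zz>.026 if n=='C' else zz>.018)&(zz<.036); print(n,rect(S,k),np.nanmedian(zz[k]))
print(proj('wrist',z['tp'],z['tp'],z['er']))
```

```text
[ 0.43595991 -0.37324812  0.16743324] [-1.56502378e+00  3.17527664e-05  1.46333247e+00]
[-0.00062725  0.00088405  0.03014788  0.03100012]
C (array([ 482.8, -374.6]), array([ 27.7, 131. ]), 83.24, 3422) 0.030248609027116707
[-0.00050372  0.00946745  0.02239545  0.02311401]
B (array([ 477.3, -269.8]), array([85.1, 28.8]), 4.34, 2243) 0.022281136760376574
[[318.35189592 257.81423188]]
```

Request:
play_rows(series=[[0.06,0.002,0.004,-0.03,-0.01],[0.06,0.002,0.004,-0.06,-0.01],[0.06,0.002,0.004,-0.09,-0.01],[0.06,0.002,0.004,-0.12,-0.01],[0.06,0.002,0.004,-0.12,-0.01]])

```text
time_s: 2.7
tool_pos: [0.4354, -0.3683, 0.0448]
eef_rot: [-1.561, -0.003, 1.451]
contact_force: [-0.3, 1.0, -0.4]
gripper_width: 0.699
```

Request:
play_rows(series=[[0.06,0,0,-0.02,0],[0.06,0,0,-0.036,0],[0.06,0,0,-0.04,0],[0.06,0,0,-0.04,0],[0.06,0,0,-0.04,0]])

```text
time_s: 3.12
tool_pos: [0.4364, -0.3699, 0.0069]
eef_rot: [-1.563, -0.001, 1.451]
contact_force: [0.8, -0.9, 0.5]
gripper_width: 0.701
```

Request:
play_rows(series=[[0.02,0,0,0,0],[0.02,0,0,0,0],[0.02,0,0,0,0],[0.02,0,0,0,0],[0.02,0,0,0,0]])

```text
time_s: 3.53
tool_pos: [0.4377, -0.3713, 0.009]
eef_rot: [-1.566, 0.001, 1.451]
contact_force: [-0.2, 0.1, 6.9]
gripper_width: 0.314
```

Request:
play_rows(series=[[0.02,0,0,0.03,0],[0.02,0,0,0.06,0],[0.02,0,0,0.09,0],[0.02,0,0,0.12,0],[0.02,0,0,0.12,0]])

```text
time_s: 3.95
tool_pos: [0.4409, -0.3744, 0.1357]
eef_rot: [-1.575, 0.009, 1.451]
contact_force: [1.3, -1.3, -2.2]
gripper_width: 0.313
```

Run:
```python
from h import *
cap('wrist','w2')
P,im=cloud('wrist','w2')
z=np.load('pics/w2.npz');print(z['tp'],z['er'])
```

```text
[ 0.44088211 -0.3744464   0.13567963] [-1.57464     0.00854223  1.45076976]
```

View pics/w2.png

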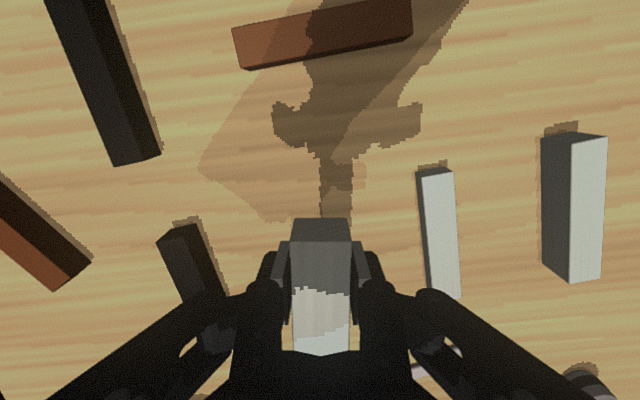

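The block is held, its robot-side end at (322,220-350). Next: its tilt and its offset in the hand.

```bash
cat >> h.py <<'E'
def fitplane(Q):
    c=Q.mean(0);u,s,v=np.linalg.svd(Q-c);n=v[2]*np.sign(v[2][2]);return c,n,np.sqrt((s[2]**2)/len(Q))
E
python3 - <<'E'
from h import *
P,im=cloud('wrist','w2')
z=np.load('pics/w2.npz')
Q=P[250:340,300:342].reshape(-1,3);Q=Q[~np.isnan(Q[:,0])]
c,n,s=fitplane(Q);print(c,n,s)
S=P[205:356,285:358];h=S[...,2];k=h>c[2]-.006
r=rect(S,k);print(r)
RT=R.from_euler('xyz',z['er']).as_matrix()
print('top centre in tool',RT.T@(c-z['tp']),'n tool',RT.T@n)
box=cv2.boxPoints(cv2.minAreaRect((S[k][:,:2]*1000).astype(np.float32)));print(box)
for b in box: print(RT.T@(np.r_[b/1000,c[2]]-z['tp']))
E
```

```text
[ 0.448498   -0.37410161  0.15710414] [-0.00490865  0.00750634  0.99995978] 0.0005286107005074334
(array([ 452.1, -374. ]), array([33.1, 63.7]), 83.83, 8100)
top centre in tool [ 0.00107117 -0.02140538 -0.00760214] n tool [-0.00167745 -0.99999673  0.0019285 ]
[[ 418.70438 -387.0358 ]
 [ 482.0015  -393.88266]
 [ 485.55856 -360.9985 ]
 [ 422.26144 -354.15164]]
[-0.0153368  -0.02137296  0.02042873]
[-0.01455534 -0.02113494 -0.04323236]
[ 0.01851694 -0.02141901 -0.04282744]
[ 0.01773548 -0.02165703  0.02083368]
```

Request:
play_rows(series=[[0.02,0.015,0.03,0.02,-0.02],[0.02,0.03,0.06,0.04,-0.04],[0.02,0.045,0.09,0.06,-0.06],[0.02,0.06,0.12,0.08,-0.075],[0.02,0.075,0.155,0.1,-0.075]])

```text
time_s: 4.42
tool_pos: [0.5136, -0.218, 0.2309]
eef_rot: [-1.569, 0.006, 1.374]
contact_force: [0.1, 0.1, -2.3]
gripper_width: 0.31
```

Request:
play_rows(series=[[0.02,0.015,0.035,0.02,0],[0.02,0.03,0.07,0.03,0],[0.02,0.045,0.105,0.034,0],[0.02,0.06,0.14,0.034,0],[0.02,0.075,0.175,0.034,0]])

```text
time_s: 4.83
tool_pos: [0.588, -0.0408, 0.2631]
eef_rot: [-1.566, 0.006, 1.374]
contact_force: [1.1, -0.5, -2.5]
gripper_width: 0.315
```

Request:
play_rows(series=[[0.02,0.015,0.035,0,0],[0.02,0.03,0.07,0,0],[0.02,0.045,0.085,0,0],[0.02,0.05,0.09,0,0],[0.02,0.05,0.09,0,0]])

```text
time_s: 5.25
tool_pos: [0.6377, 0.0507, 0.2604]
eef_rot: [-1.562, 0.006, 1.377]
contact_force: [0.6, -0.4, -2.7]
gripper_width: 0.313
```

Run:
```python
from h import *
st=cap('wrist','w3')[0];print(st['tool_pos'],st['eef_rot'],st['qd'].round(3))
```

```text
[0.63769134 0.0506518  0.26041571] [-1.56172248  0.00643076  1.37671662] [-0.04  -0.031 -0.022  0.023 -0.019 -0.011]
```

View pics/w3.png

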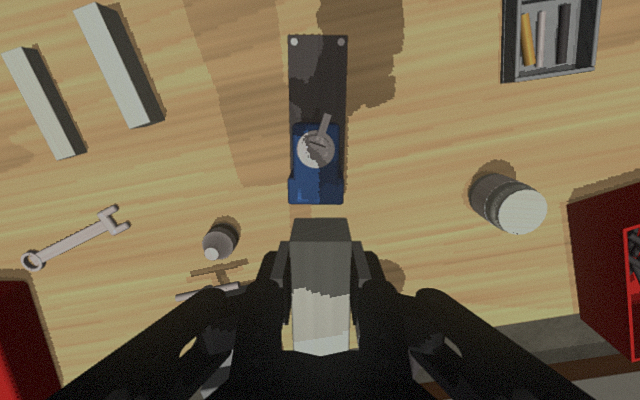

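The picture shows the plate at (290-347, 36-), the blue arm at (290-343,123-203), the screw disc and head near (317,150), and the pointer tip at (326,117). The caddy's far bay is at (550,40).

Run:
```python
from h import *
P,im=cloud('wrist','w3')
crop(im,(270,20,370,215),4,'c4')
v0,v1,u0,u1=25,212,275,365
S=P[v0:v1,u0:u1];c=im[v0:v1,u0:u1].astype(int);h=S[...,2]
pl=(abs(h-.010)<.004)&(c[...,0]-c[...,2]<30)&(c.sum(-1)<330)
pl=cv2.morphologyEx(pl.astype(np.uint8),cv2.MORPH_OPEN,np.ones((3,3)))>0
print('plate',rect(S,pl),np.nanmedian(h[pl]))
blue=(c[...,2]>c[...,0]+25)&(abs(h-.092)<.006);print('arm',rect(S,blue),np.nanmedian(h[blue]))
for lo,hi in((.098,.106),(.1,.112),(.112,.12),(.12,.126),(.126,.135)):
    k=(h>lo)&(h<hi);print(lo,rect(S,k) if k.sum()>3 else 0,S[k].mean(0))
```

```text
plate (array([565. ,  60.3]), array([ 69.7, 156.5]), 78.7, 5179) 0.010291134401102353
arm (array([622.3,  47.6]), array([57.3, 81.9]), 79.38, 1868) 0.09226021709422472
0.098 (array([594.8,  54. ]), array([29.2, 49.8]), 77.82, 286) [0.59702317 0.05593322 0.10536414]
0.1 (array([594.8,  54. ]), array([29.3, 49.8]), 77.96, 621) [0.59732026 0.0562154  0.10612179]
0.112 (array([605.2,  52.2]), array([15.9, 16. ]), 60.7, 43) [0.60208617 0.05340185 0.11806412]
0.12 (array([605. ,  52.1]), array([15.5, 15.6]), 59.89, 152) [0.60397291 0.05275036 0.12288882]
0.126 (array([605.1,  52.2]), array([10. , 10.3]), 59.82, 114) [0.60506421 0.05213538 0.12717902]
```

View pics/c4.png

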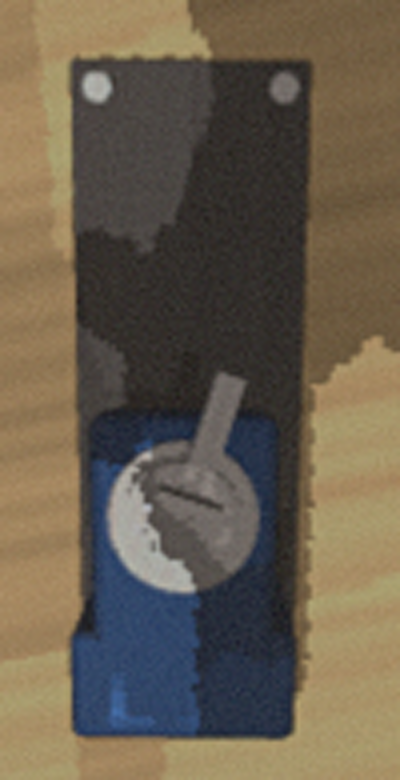

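Request:
play_rows(series=[[0.02,-0.037,0.006,0,0],[0.02,-0.074,0.012,0,0],[0.02,-0.111,0.018,0,0],[0.02,-0.148,0.024,0,0],[0.02,-0.183,0.029,0,0.002]])

```text
time_s: 5.72
tool_pos: [0.4505, 0.0771, 0.2597]
eef_rot: [-1.559, 0.008, 1.375]
contact_force: [-0.9, -0.2, -1.9]
gripper_width: 0.314
```

Request:
play_rows(series=[[0.02,0,0,-0.04,0],[0.02,0,0,-0.08,0],[0.02,0,0,-0.12,0],[0.02,0,0,-0.16,0],[0.02,0,0,-0.18,0]])

```text
time_s: 6.13
tool_pos: [0.4451, 0.0755, 0.0752]
eef_rot: [-1.551, 0.011, 1.372]
contact_force: [-0.6, 0.3, -3.5]
gripper_width: 0.311
```

Request:
play_rows(series=[[0.02,0.005,0.003,-0.015,0.006],[0.02,0.01,0.005,-0.025,0.006],[0.02,0.01,0.005,-0.03,0.006],[0.02,0.01,0.005,-0.03,0.006],[0.02,0.01,0.005,-0.03,0.006]])

```text
time_s: 6.55
tool_pos: [0.4558, 0.0801, 0.046]
eef_rot: [-1.552, 0.01, 1.378]
contact_force: [1.0, 0.3, -2.0]
gripper_width: 0.316
```

Request:
play_rows(series=[[0.02,0,0,0,0],[0.02,0,0,0,0],[0.02,0,0,0,0],[0.02,0,0,0,0],[0.02,0,0,0,0]])

```text
time_s: 6.97
tool_pos: [0.4561, 0.0801, 0.0465]
eef_rot: [-1.553, 0.01, 1.378]
contact_force: [-0.2, 0.3, -3.6]
gripper_width: 0.312
```

Request:
play_rows(series=[[0.02,0,0,-0.008,0],[0.02,0,0,-0.016,0],[0.02,0,0,-0.022,0],[0.02,0,0,-0.024,0],[0.02,0,0,-0.024,0]])

```text
time_s: 7.38
tool_pos: [0.4548, 0.0801, 0.0212]
eef_rot: [-1.551, 0.011, 1.378]
contact_force: [0.3, -0.4, -2.4]
gripper_width: 0.31
```

Run:
```python
from h import *
st=cap('wrist','w4')[0];print(st['tool_pos'],st['eef_rot'])
cap('side','s4')
im=np.load('pics/s4.npz')['im'];crop(im,(190,200,350,310),5,'c5')
P,_=cloud('wrist','w4')
Q=P[250:340,300:342].reshape(-1,3);Q=Q[~np.isnan(Q[:,0])];print(fitplane(Q))
```

```text
[0.45484952 0.08009398 0.02122886] [-1.55059648  0.01083913  1.37788765]
(array([0.46288026, 0.07977611, 0.04246396]), array([0.02008493, 0.00517015, 0.99978491]), np.float64(0.0005348746161335504))
```

View pics/c5.png

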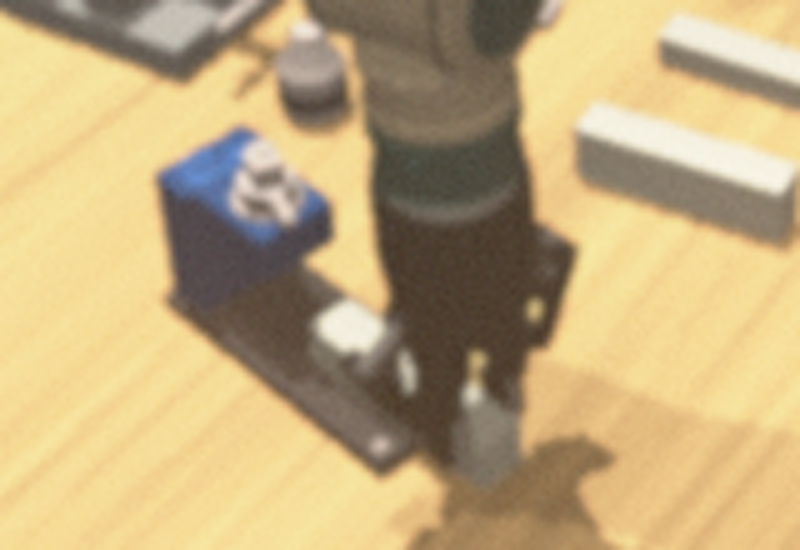

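View pics/w4.png

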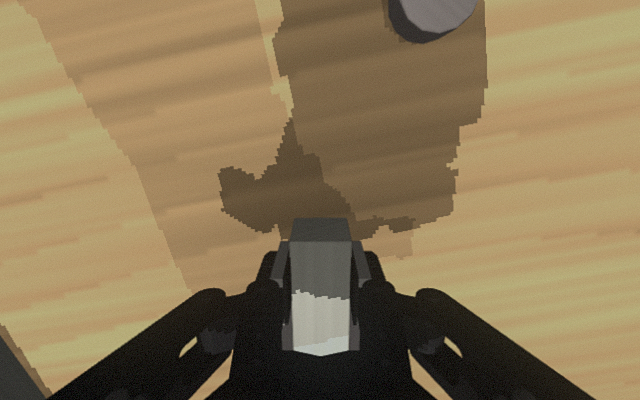

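Request:
play_rows(series=[[0.02,0.004,-0.001,0.001,0],[0.02,0.011,-0.002,0.001,0],[0.02,0.018,-0.0035,0.001,0],[0.02,0.025,-0.005,0.001,0],[0.02,0.032,-0.0065,0.001,0]])

```text
time_s: 7.9
tool_pos: [0.4894, 0.0734, 0.0234]
eef_rot: [-1.554, 0.01, 1.378]
contact_force: [-0.2, 0.3, -1.5]
gripper_width: 0.316
```

Request:
play_rows(series=[[0.02,0.008,-0.0015,0,0],[0.02,0.016,-0.003,0,0],[0.02,0.024,-0.0045,0,0],[0.02,0.031,-0.006,0,0],[0.02,0.031,-0.006,0,0]])

```text
time_s: 8.32
tool_pos: [0.5229, 0.067, 0.0237]
eef_rot: [-1.556, 0.01, 1.377]
contact_force: [1.0, 0.3, -3.2]
gripper_width: 0.312
```

Request:
play_rows(series=[[0.02,-0.003,0.0006,0,0],[0.02,-0.005,0.001,-0.001,0],[0.02,-0.005,0.001,-0.002,0],[0.02,-0.005,0.001,-0.003,0],[0.02,-0.005,0.001,-0.0035,0]])

```text
time_s: 8.73
tool_pos: [0.517, 0.0682, 0.02]
eef_rot: [-1.555, 0.01, 1.377]
contact_force: [-0.8, -0.1, -1.2]
gripper_width: 0.313
```

Request:
play_rows(series=[[0.03,0,0,0,0],[0.045,0,0,0,0],[0.05,0,0,0,0],[0.05,0,0,0,0],[0.05,0,0,0,0]])

```text
time_s: 9.15
tool_pos: [0.5175, 0.0681, 0.0203]
eef_rot: [-1.556, 0.01, 1.377]
contact_force: [0.5, 0.6, -0.1]
gripper_width: 0.585
```

Run:
```python
from h import *
st=cap('wrist','w5')[0];print(st['tool_pos'],st['eef_rot'])
P,_=cloud('wrist','w5')
Q=P[250:340,300:342].reshape(-1,3);Q=Q[~np.isnan(Q[:,0])];print(fitplane(Q))
```

```text
[0.51746568 0.06811916 0.02032527] [-1.55593119  0.00989264  1.37735188]
(array([0.52618006, 0.067625  , 0.04036013]), array([ 1.21560671e-03, -6.55999955e-04,  9.99999046e-01]), np.float64(0.0005437402615763481))
```

View pics/w5.png

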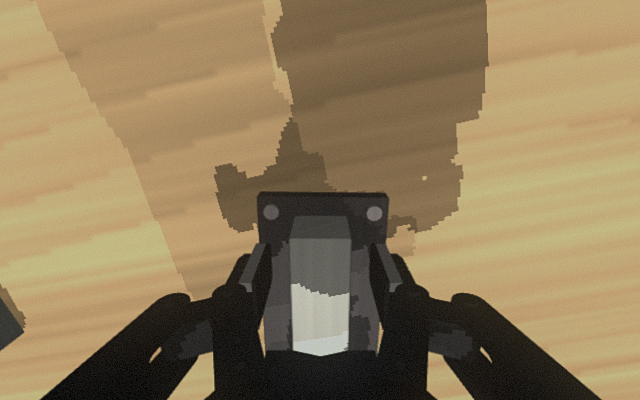

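Released and flat (top at z=0.0404), centred on the plate (block 293-352, plate 258-389). Next, lift and go to the driver.

Request:
play_rows(series=[[0.05,0,0,0.035,0],[0.06,0,0,0.07,0],[0.08,0,0,0.11,0],[0.085,0,0,0.15,0],[0.085,0,0,0.19,0]])

```text
time_s: 9.62
tool_pos: [0.5169, 0.0681, 0.2121]
eef_rot: [-1.556, 0.01, 1.377]
contact_force: [0.3, 0.4, -0.3]
gripper_width: 0.996
```

Request:
play_rows(series=[[0.085,-0.007,0.035,0.01,0.07],[0.085,-0.014,0.07,0.02,0.14],[0.085,-0.02,0.11,0.02,0.21],[0.085,-0.028,0.15,0.02,0.28],[0.085,-0.035,0.19,0.02,0.33]])

```text
time_s: 10.03
tool_pos: [0.4815, 0.2597, 0.2328]
eef_rot: [-1.557, 0.01, 1.71]
contact_force: [1.3, -0.3, 0.5]
gripper_width: 0.991
```

Request:
play_rows(series=[[0.085,0,0.03,0,0],[0.085,0,0.06,0,0],[0.085,0,0.075,0,0],[0.085,0,0.075,0,0],[0.085,0,0.075,0,0]])

```text
time_s: 10.45
tool_pos: [0.4813, 0.3347, 0.2325]
eef_rot: [-1.556, 0.011, 1.711]
contact_force: [-0.3, -1.2, 0.5]
gripper_width: 0.997
```

Run:
```python
from h import *
st=cap('wrist','w6')[0];print(st['tool_pos'],st['eef_rot'])
```

```text
[0.48133512 0.33474108 0.23254103] [-1.55639894  0.01067975  1.71095742]
```

View pics/w6.png

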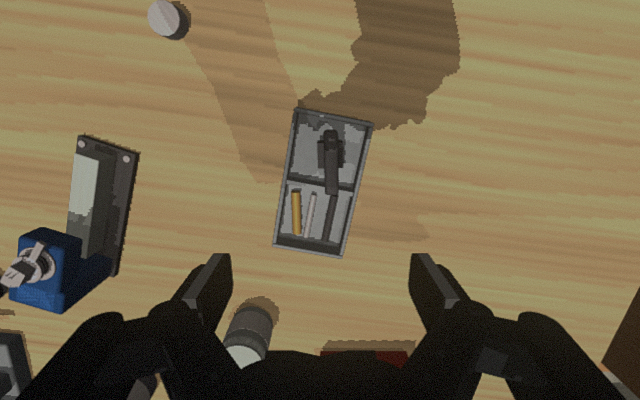

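The driver's bar runs from (329,130) to (331,193) in the caddy's near bay, and the block lies in the frame at (83,180).

Run:
```python
from h import *
P,im=cloud('wrist','w6')
crop(im,(265,95,385,265),4,'c6')
u0,v0,u1,v1=262,95,388,268
S=P[v0:v1,u0:u1];h=S[...,2]
for lo,hi in((.06,.1),(.072,.1)):
    k=(h>lo)&(h<hi);k=cv2.morphologyEx(k.astype(np.uint8),cv2.MORPH_OPEN,np.ones((3,3)))>0
    print('bar',rect(S,k),np.nanpercentile(h[k],[5,50,95]))
k=(h>.022)&(h<.036);k=cv2.morphologyEx(k.astype(np.uint8),cv2.MORPH_OPEN,np.ones((2,2)))>0
print('caddy',rect(S,k))
k=(h>.012)&(h<.05);print(np.nanpercentile(h[k],[50]))
```

```text
bar (array([459. , 341.9]), array([63.2, 13.8]), 8.9, 913) [0.08001545 0.08205571 0.08343488]
bar (array([459.1, 341.9]), array([63. , 13.8]), 8.9, 909) [0.08006209 0.08206118 0.08343489]
caddy (array([508.7, 338.8]), array([ 92.5, 187.3]), 85.69, 2650)
[0.02788275]
```

View pics/c6.png

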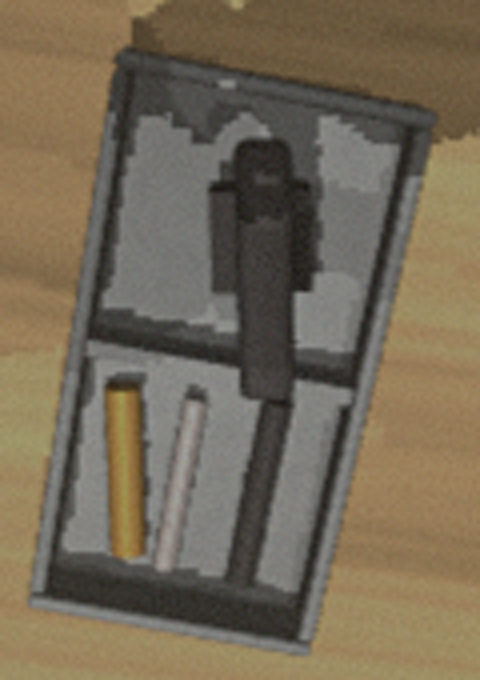

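Request:
play_rows(series=[[0.06,-0.01,0.003,-0.03,0.015],[0.06,-0.022,0.007,-0.06,0.015],[0.06,-0.022,0.007,-0.09,0.015],[0.06,-0.022,0.007,-0.11,0.015],[0.06,-0.022,0.007,-0.11,0.015]])

```text
time_s: 10.92
tool_pos: [0.4557, 0.337, 0.1177]
eef_rot: [-1.547, 0.015, 1.723]
contact_force: [-1.3, -0.0, -0.8]
gripper_width: 0.705
```

Run:
```python
from h import *
st=cap('wrist','w7')[0];print(st['tool_pos'],st['eef_rot'])
P,im=cloud('wrist','w7')
h=P[...,2];k=(h>.074)&(h<.09);k[:,:235]=0;k[:,405:]=0;k[300:]=0
k=cv2.morphologyEx(k.astype(np.uint8),cv2.MORPH_OPEN,np.ones((3,3)))>0
print('bar',rect(P,k),np.nanpercentile(h[k],[5,50,95]))
```

```text
[0.45569901 0.33697605 0.11766407] [-1.54682941  0.01497532  1.72266473]
bar (array([459.3, 341.6]), array([64. , 13.8]), 9.43, 2011) [0.07979364 0.08203838 0.08318493]
```

View pics/w7.png

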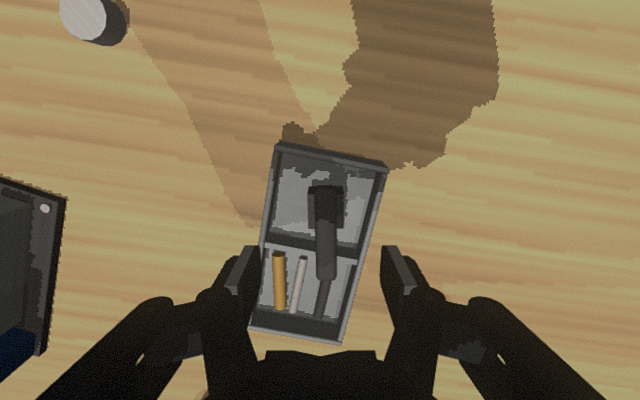

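Request:
play_rows(series=[[0.05,0.005,0.005,-0.02,0.012],[0.05,0.005,0.006,-0.04,0.012],[0.04,0.005,0.006,-0.055,0.012],[0.04,0.005,0.006,-0.061,0.012],[0.04,0.005,0.006,-0.061,0.012]])

```text
time_s: 11.38
tool_pos: [0.4626, 0.3433, 0.0594]
eef_rot: [-1.55, 0.014, 1.733]
contact_force: [-0.1, -0.9, -0.2]
gripper_width: 0.468
```

Request:
play_rows(series=[[0.04,0,0,0,0],[0.03,0,0,0,0],[0.03,0,0,0,0],[0.03,0,0,0,0],[0.03,0,0,0,0]])

```text
time_s: 11.8
tool_pos: [0.4631, 0.3436, 0.0602]
eef_rot: [-1.551, 0.013, 1.734]
contact_force: [-0.5, -0.6, -0.5]
gripper_width: 0.355
```

Request:
play_rows(series=[[0.03,-0.003,-0.002,-0.003,0],[0.03,-0.004,-0.002,-0.004,0],[0.025,-0.004,-0.002,-0.004,0],[0.02,-0.004,-0.002,-0.004,0],[0.02,-0.004,-0.002,-0.004,0]])

```text
time_s: 12.22
tool_pos: [0.459, 0.3416, 0.0561]
eef_rot: [-1.551, 0.013, 1.734]
contact_force: [0.3, -0.5, 0.6]
gripper_width: 0.231
```

Request:
play_rows(series=[[0.01,0,0,0,0],[0.005,0,0,0,0],[0.005,0,0,0,0],[0.005,0,0,0,0],[0.005,0,0,0,0]])

```text
time_s: 12.63
tool_pos: [0.4592, 0.3415, 0.0563]
eef_rot: [-1.551, 0.014, 1.734]
contact_force: [-0.8, -1.3, 1.8]
gripper_width: 0.152
```

Request:
play_rows(series=[[0.005,0,0,0.02,0],[0.005,0,0,0.05,0],[0.005,0,0,0.09,0],[0.005,0,0,0.13,0],[0.005,0,0,0.15,0]])

```text
time_s: 13.05
tool_pos: [0.4609, 0.3428, 0.211]
eef_rot: [-1.557, 0.011, 1.734]
contact_force: [0.9, -0.3, -1.0]
gripper_width: 0.148
```

Run:
```python
from h import *
st=cap('wrist','w8')[0];print(st['tool_pos'],st['eef_rot'])
cap('side','s8')
```

```text
[0.46093311 0.34278823 0.21100195] [-1.55698229  0.01090884  1.73358033]
```

View pics/w8.png

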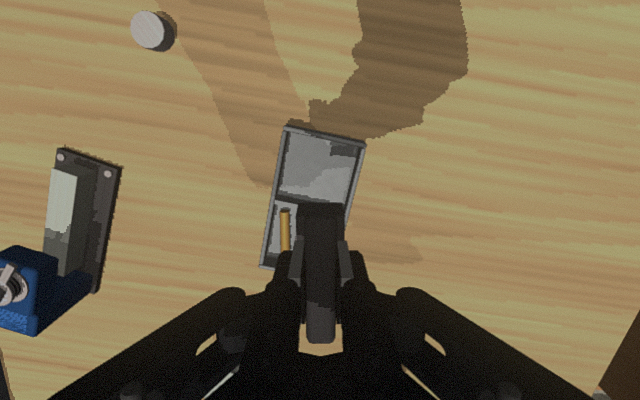

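View pics/s8.png

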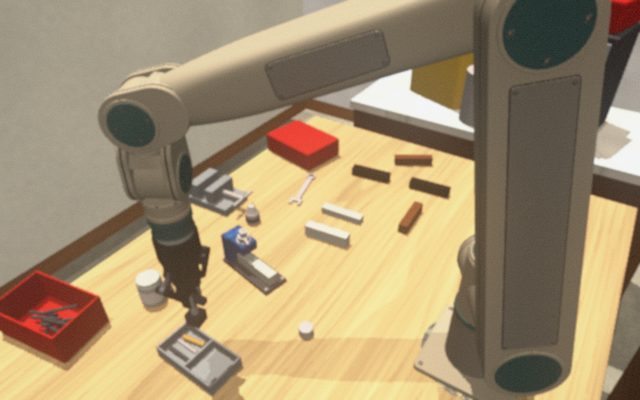

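Request:
play_rows(series=[[0.005,0.015,-0.03,0.01,0.12],[0.005,0.03,-0.06,0.015,0.24],[0.005,0.045,-0.09,0.015,0.36],[0.005,0.06,-0.12,0.015,0.48],[0.005,0.075,-0.15,0.015,0.6]])

```text
time_s: 13.57
tool_pos: [0.5365, 0.192, 0.2243]
eef_rot: [-1.558, 0.008, 2.34]
contact_force: [0.2, -0.2, -1.8]
gripper_width: 0.158
```

Request:
play_rows(series=[[0.005,0.015,-0.03,0,0.1],[0.005,0.03,-0.06,0,0.2],[0.005,0.045,-0.09,0,0.28],[0.005,0.06,-0.12,0,0.28],[0.005,0.069,-0.14,0,0.28]])

```text
time_s: 13.98
tool_pos: [0.6056, 0.0493, 0.2217]
eef_rot: [-1.556, 0.006, 2.618]
contact_force: [0.0, 1.0, -1.2]
gripper_width: 0.153
```

Request:
play_rows(series=[[0.005,0,0,0,0],[0.005,0,0,0,0],[0.005,0,0,0,0],[0.005,0,0,0,0],[0.005,0,0,0,0]])

```text
time_s: 14.4
tool_pos: [0.6048, 0.0505, 0.2213]
eef_rot: [-1.556, 0.005, 2.62]
contact_force: [0.0, 0.3, -0.7]
gripper_width: 0.151
```

Run:
```python
from h import *
st=cap('wrist','w9')[0];print(st['tool_pos'],st['eef_rot'])
cap('side','s9');im=np.load('pics/s9.npz')['im'];crop(im,(190,180,310,300),5,'c9')
cap('top','t9');im=np.load('pics/t9.npz')['im'];crop(im,(190,120,310,240),5,'c9t')
```

```text
[0.60482044 0.05052998 0.22125689] [-1.55584549  0.00469187  2.61990862]
```

View pics/w9.png

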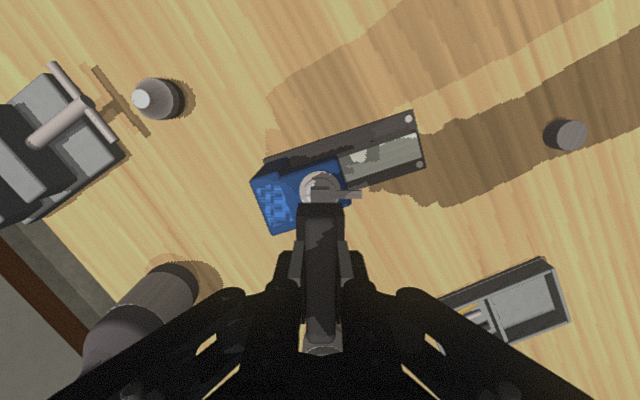

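View pics/c9.png

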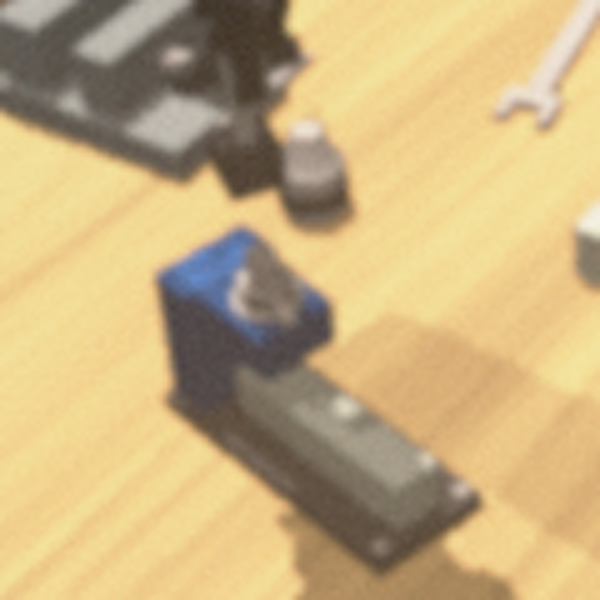

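Request:
play_rows(series=[[0.005,0,0.0015,-0.01,0],[0.005,0,0.002,-0.02,0],[0.005,0,0.002,-0.03,0],[0.005,0,0.002,-0.035,0],[0.005,0,0.002,-0.035,0]])

```text
time_s: 14.97
tool_pos: [0.6035, 0.0523, 0.1841]
eef_rot: [-1.554, 0.002, 2.62]
contact_force: [-0.5, 0.5, -1.6]
gripper_width: 0.15
```

Request:
play_rows(series=[[0.005,0,0,0,0],[0.005,0,0,0,0],[0.005,0,0,0,0],[0.005,0,0,0,0],[0.005,0,0,0,0]])

```text
time_s: 15.38
tool_pos: [0.6039, 0.0523, 0.1846]
eef_rot: [-1.554, 0.003, 2.62]
contact_force: [0.2, -0.1, -1.5]
gripper_width: 0.15
```

Run:
```python
from h import *
st=cap('wrist','w10')[0];print(st['tool_pos'],st['eef_rot'])
im=np.load('pics/w10.npz')['im'];crop(im,(240,120,420,270),4,'c10')
cap('side','s10');im=np.load('pics/s10.npz')['im'];crop(im,(190,180,310,300),5,'c10s')
```

```text
[0.60393194 0.05225647 0.184648  ] [-1.55448353  0.00270639  2.61966982]
```

View pics/c10.png

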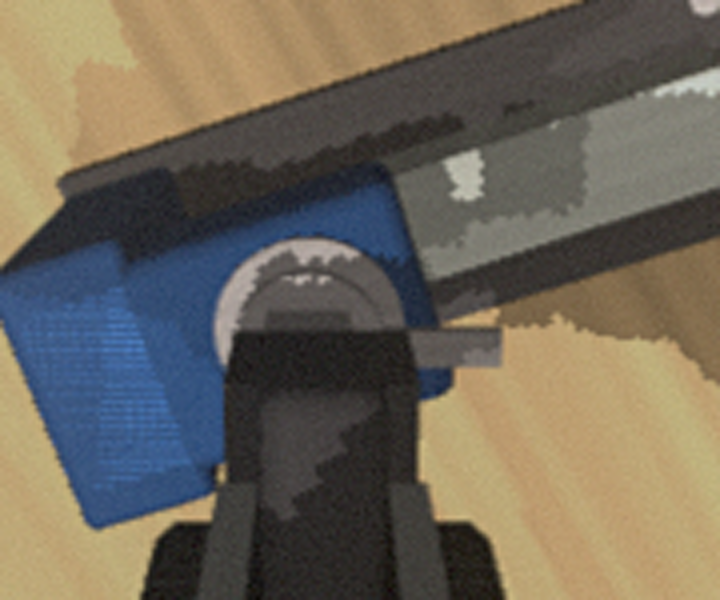

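View pics/c10s.png

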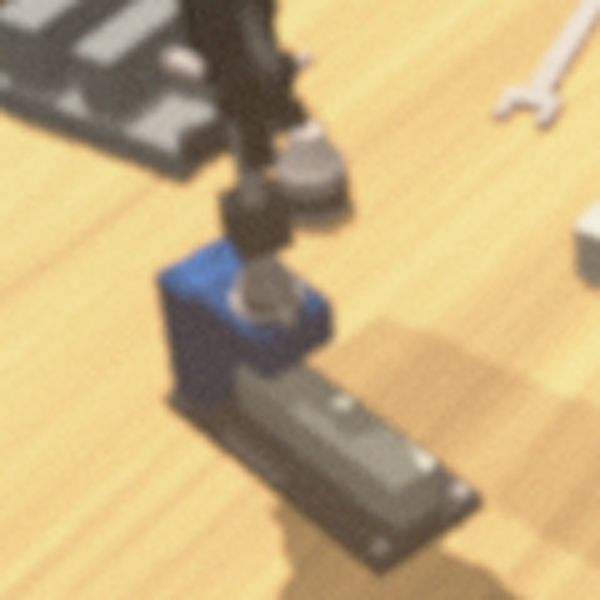

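Socket is centred over the head and square to the pointer. Going down.

Request:
play_rows(series=[[0.005,0.001,0,-0.005,0],[0.005,0.0015,0,-0.01,0],[0.005,0.0015,0,-0.015,0],[0.005,0.0015,0,-0.015,0],[0.005,0.0015,0,-0.015,0]])

```text
time_s: 15.9
tool_pos: [0.6048, 0.052, 0.1686]
eef_rot: [-1.553, 0.002, 2.62]
contact_force: [-0.0, -1.0, -2.3]
gripper_width: 0.147
```

Request:
play_rows(series=[[0.005,0,0,-0.003,0],[0.005,0,0,-0.006,0],[0.005,0,0,-0.008,0],[0.005,0,0,-0.008,0],[0.005,0,0,-0.008,0]])

```text
time_s: 16.32
tool_pos: [0.6048, 0.0519, 0.1603]
eef_rot: [-1.553, 0.001, 2.619]
contact_force: [1.2, -1.2, -2.4]
gripper_width: 0.155
```

Request:
play_rows(series=[[0.005,0,0,0,-0.1],[0.005,0,0,0,-0.2],[0.005,0,0,0,-0.3],[0.005,0,0,0,-0.4],[0.005,0,0,-0.001,-0.5]])

```text
time_s: 16.73
tool_pos: [0.6051, 0.051, 0.1595]
eef_rot: [-1.552, 0.004, 2.115]
contact_force: [-0.6, -2.0, 1.0]
gripper_width: 0.15
```

Request:
play_rows(series=[[0.005,0,0,0,-0.1],[0.005,0,0,-0.0005,-0.2],[0.005,0,0,-0.001,-0.3],[0.005,0,0,-0.0015,-0.4],[0.005,0,0,-0.002,-0.5]])

```text
time_s: 17.15
tool_pos: [0.6051, 0.0512, 0.1576]
eef_rot: [-1.552, 0.003, 1.61]
contact_force: [0.0, 0.3, -0.3]
gripper_width: 0.152
```

Run:
```python
from h import *
st=cap('wrist','w11')[0];print(st['tool_pos'],st['eef_rot'],st['ft_torque'])
im=np.load('pics/w11.npz')['im'];crop(im,(220,100,420,270),4,'c11')
```

```text
[0.60506214 0.05119914 0.15764792] [-1.55215046  0.00330025  1.61033376] [-0.05280278 -0.00995953  0.16787331]
```

View pics/c11.png

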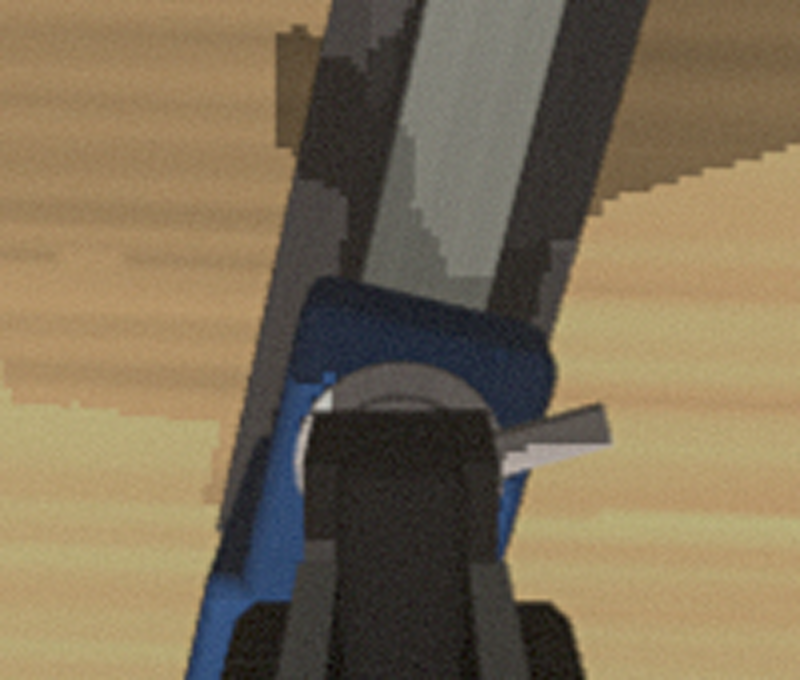

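Request:
play_rows(series=[[0.005,0,0,0,-0.1],[0.005,0,0,-0.0005,-0.2],[0.005,0,0,-0.001,-0.3],[0.005,0,0,-0.0015,-0.4],[0.005,0,0,-0.0015,-0.43]])

```text
time_s: 17.62
tool_pos: [0.6052, 0.0516, 0.1561]
eef_rot: [-1.552, 0.002, 1.176]
contact_force: [0.6, -0.7, -2.9]
gripper_width: 0.152
```

Run:
```python
from h import *
st=cap('wrist','w12')[0];print(st['tool_pos'],st['eef_rot'],st['ft_torque'])
P,im=cloud('wrist','w12');crop(im,(220,100,420,270),4,'c12')
h=P[...,2]
k=(h>.096)&(h<.108);k[:,:325]=0;k[:,400:]=0;k[240:]=0;k[:150]=0
k=cv2.morphologyEx(k.astype(np.uint8),cv2.MORPH_OPEN,np.ones((3,3)))>0
print(rect(P,k),np.nanmedian(h[k]),P[k].mean(0))
v,u=np.where(k);print(u.min(),u.max(),v.min(),v.max())
```

```text
[0.60521554 0.05160328 0.15610099] [-1.55208599  0.00224478  1.17613666] [-0.01221215 -0.12985255  0.1129817 ]
(array([605.7,  73.2]), array([33.4, 12.8]), 64.69, 353) 0.10157434082421848 [0.60702084 0.07795806 0.10155143]
325 373 200 218
```

View pics/c12.png

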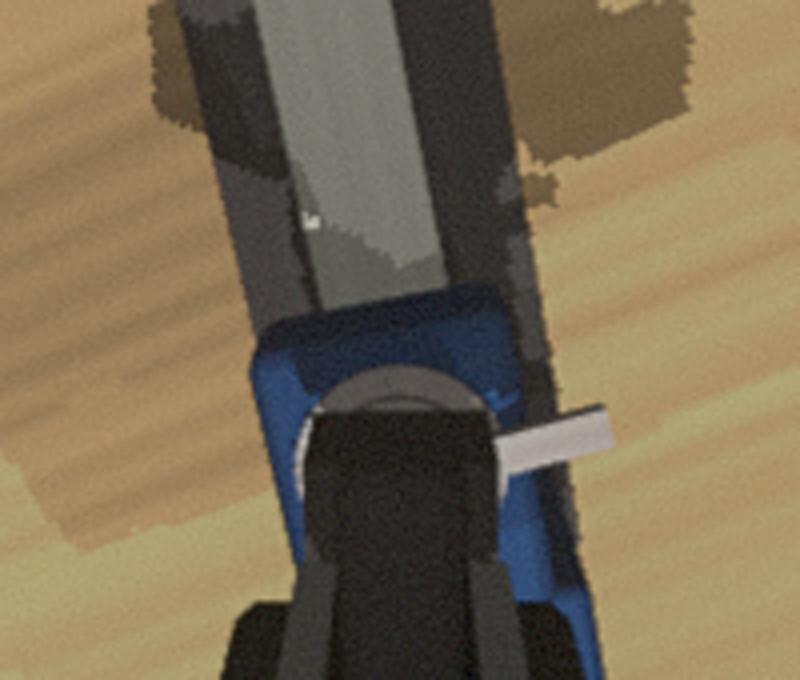

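Run:
```python
from h import *
P,im=cloud('wrist','w12');h=P[...,2]
k=(h>.096)&(h<.108);k[:,:348]=0;k[:,400:]=0;k[240:]=0;k[:150]=0
k=cv2.morphologyEx(k.astype(np.uint8),cv2.MORPH_OPEN,np.ones((3,3)))>0
print(rect(P,k),P[k].mean(0))
Q=P[k][:,:2];Q=Q[Q[:,1]>.07];d=Q.mean(0)-[.6051,.0522];a=np.degrees(np.arctan2(d[1],d[0]));print(a, np.degrees(np.arctan2(*(np.linalg.svd(Q-Q.mean(0))[2][0][::-1]))))
print('s=',180-11-a, np.radians(180-11-a))
```

```text
(array([608.4,  80. ]), array([17.9,  7.7]), 83.0, 291) [0.6080964  0.08020187 0.10142653]
83.89219296285908 -95.87702020200062
s= 85.10780703714092 1.485411451950109
```

Pointer reads about 1.49 rad. A small extra turn, then back off by the socket's play and lift.

Request:
play_rows(series=[[0.005,0,0,0,-0.04],[0.005,0,0,0,-0.07],[0.005,0,0,0,-0.08],[0.005,0,0,0,-0.08],[0.005,0,0,0,-0.08]])

```text
time_s: 18.08
tool_pos: [0.6052, 0.0517, 0.1558]
eef_rot: [-1.552, 0.002, 1.099]
contact_force: [0.7, 0.5, -4.0]
gripper_width: 0.149
```

Request:
play_rows(series=[[0.005,0,0,0,0.06],[0.005,0,0,0,0.12],[0.005,0,0,0,0.18],[0.005,0,0,0,0.2],[0.005,0,0,0,0.2]])

```text
time_s: 18.5
tool_pos: [0.6052, 0.0518, 0.1561]
eef_rot: [-1.552, 0.002, 1.299]
contact_force: [-0.4, 0.3, -1.5]
gripper_width: 0.155
```

Request:
play_rows(series=[[0.005,0,0,0.008,0],[0.005,0,0,0.016,0],[0.005,0,0,0.024,0],[0.005,0,0,0.032,0],[0.005,0,0,0.04,0]])

```text
time_s: 18.92
tool_pos: [0.6055, 0.0518, 0.1976]
eef_rot: [-1.553, 0.001, 1.299]
contact_force: [1.0, -0.1, -1.0]
gripper_width: 0.151
```

Request:
play_rows(series=[[0.005,0,0,0.02,0],[0.005,0,0,0.03,0],[0.005,0,0,0.03,0],[0.005,0,0,0.03,0],[0.005,0,0,0.03,0]])

```text
time_s: 19.33
tool_pos: [0.6051, 0.0519, 0.227]
eef_rot: [-1.552, 0.002, 1.299]
contact_force: [-0.5, 0.6, -2.2]
gripper_width: 0.15
```

Run:
```python
from h import *
st=cap('wrist','w13')[0];print(st['tool_pos'],st['eef_rot'],st['ft_torque'])
P,im=cloud('wrist','w13');crop(im,(200,80,440,280),3,'c13')
```

```text
[0.60509066 0.05185766 0.22700798] [-1.55208944  0.00167939  1.29873453] [-0.0109792   0.02138505 -0.03693865]
```

View pics/c13.png

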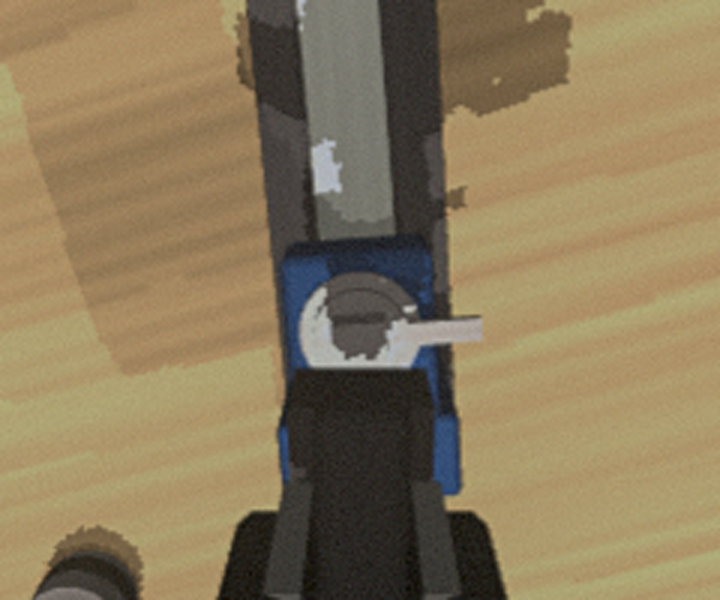

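Pointer is square across, parallel to the arm's front edge. Locating the empty bay in the w8 picture before putting the driver back.

Run:
```python
from h import *
P,im=cloud('wrist','w8')
S=P[115:206,265:375];h=S[...,2]
k=(h>.026)&(h<.034);print('rim',rect(S,k)); 
c=im[115:206,265:375].astype(int);f=(h>.003)&(h<.009)&(abs(c[...,0]-c[...,2])<25)&(c.sum(-1)>250)
f=cv2.morphologyEx(f.astype(np.uint8),cv2.MORPH_OPEN,np.ones((3,3)))>0
print('floor',rect(S,f))
```

```text
rim (array([459.5, 337.4]), array([90.1, 89.7]), 87.15, 1151)
floor (array([458.1, 337.7]), array([79.8, 71.7]), 87.23, 3733)
```

Request:
play_rows(series=[[0.005,-0.015,0.03,0,0.09],[0.005,-0.03,0.06,0,0.18],[0.005,-0.045,0.09,0,0.27],[0.005,-0.06,0.12,0,0.36],[0.005,-0.075,0.15,0,0.435]])

```text
time_s: 19.8
tool_pos: [0.5281, 0.2027, 0.2251]
eef_rot: [-1.549, 0.002, 1.737]
contact_force: [0.6, -0.5, -0.4]
gripper_width: 0.156
```

Request:
play_rows(series=[[0.005,-0.015,0.03,0,0],[0.005,-0.03,0.06,0,0],[0.005,-0.045,0.09,0,0],[0.005,-0.06,0.12,0,0],[0.005,-0.071,0.14,0,0]])

```text
time_s: 20.22
tool_pos: [0.4549, 0.3447, 0.2237]
eef_rot: [-1.546, 0.002, 1.739]
contact_force: [-0.0, -0.2, -1.8]
gripper_width: 0.153
```

Request:
play_rows(series=[[0.005,0.004,-0.004,-0.03,0],[0.005,0.006,-0.005,-0.06,0],[0.005,0.006,-0.005,-0.09,0],[0.005,0.006,-0.005,-0.12,0],[0.005,0.006,-0.005,-0.13,0]])

```text
time_s: 20.63
tool_pos: [0.4566, 0.3374, 0.088]
eef_rot: [-1.537, 0.005, 1.739]
contact_force: [-1.3, -0.3, -2.4]
gripper_width: 0.155
```

Request:
play_rows(series=[[0.005,0,0,-0.004,0],[0.005,0,0,-0.01,0],[0.005,0,0,-0.015,0],[0.005,0,0,-0.015,0],[0.005,0,0,-0.015,0]])

```text
time_s: 21.05
tool_pos: [0.4576, 0.3379, 0.0741]
eef_rot: [-1.539, 0.005, 1.739]
contact_force: [0.1, -0.1, -0.8]
gripper_width: 0.15
```

Request:
play_rows(series=[[0.005,0,0,-0.004,0],[0.005,0,0,-0.008,0],[0.005,0,0,-0.012,0],[0.005,0,0,-0.016,0],[0.005,0,0,-0.017,0]])

```text
time_s: 21.47
tool_pos: [0.457, 0.3375, 0.0563]
eef_rot: [-1.537, 0.005, 1.739]
contact_force: [-0.3, -0.1, 2.5]
gripper_width: 0.151
```

Request:
play_rows(series=[[0.005,0,0,0,0],[0.005,0,0,0,0],[0.005,0,0,0,0],[0.005,0,0,0,0],[0.005,0,0,0,0]])

```text
time_s: 21.88
tool_pos: [0.4571, 0.3376, 0.0563]
eef_rot: [-1.538, 0.005, 1.739]
contact_force: [0.1, -0.1, 0.1]
gripper_width: 0.152
```

Touching the floor. Release gently, then lift.

Request:
play_rows(series=[[0.016,0,0,0,0],[0.022,0,0,0,0],[0.03,0,0,0,0],[0.04,0,0,0,0],[0.045,0,0,0,0]])

```text
time_s: 22.3
tool_pos: [0.4571, 0.3376, 0.0564]
eef_rot: [-1.538, 0.005, 1.739]
contact_force: [0.2, 0.1, -0.1]
gripper_width: 0.527
```

Request:
play_rows(series=[[0.045,0,0,0.02,0],[0.05,0,0,0.05,0],[0.05,0,0,0.08,0],[0.05,0,0,0.12,0],[0.05,0,0,0.15,0]])

```text
time_s: 22.72
tool_pos: [0.4575, 0.3378, 0.2091]
eef_rot: [-1.539, 0.004, 1.739]
contact_force: [1.1, 0.8, 0.4]
gripper_width: 0.587
```

Run:
```python
from h import *
st=cap('wrist','w14')[0];print(st['tool_pos'],st['eef_rot'])
P,im=cloud('wrist','w14');h=P[...,2];k=(h>.074)&(h<.09);k[:,:235]=0;k[:,405:]=0;k[260:]=0
print('bar',rect(P,k),np.nanpercentile(h[k],[5,50,95]))
```

```text
[0.4574746  0.33782972 0.20908377] [-1.5393636   0.00443257  1.73921112]
bar (array([456. , 338.2]), array([63.2, 13.3]), 9.48, 994) [0.07989461 0.08199388 0.08321327]
```

View pics/w14.png

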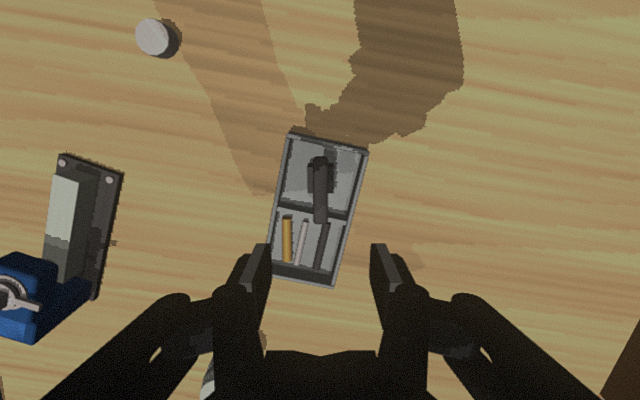

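The driver stands upright in its bay (bar at (0.456,0.338), top at z=0.082). Back to the block.

Request:
play_rows(series=[[0.05,0.008,-0.036,0,-0.08],[0.05,0.016,-0.072,0,-0.16],[0.05,0.024,-0.108,0,-0.24],[0.05,0.032,-0.144,0,-0.32],[0.05,0.04,-0.18,0,-0.362]])

```text
time_s: 23.18
tool_pos: [0.501, 0.1584, 0.2158]
eef_rot: [-1.55, 0.0, 1.375]
contact_force: [0.1, -0.7, -0.1]
gripper_width: 0.587
```

Request:
play_rows(series=[[0.05,0.008,-0.036,0,0],[0.05,0.016,-0.072,0,0],[0.05,0.02,-0.09,0,0],[0.05,0.02,-0.09,0,0],[0.05,0.02,-0.09,0,0]])

```text
time_s: 23.6
tool_pos: [0.521, 0.0676, 0.2156]
eef_rot: [-1.55, -0.0, 1.372]
contact_force: [0.1, -0.1, 0.3]
gripper_width: 0.585
```

Run:
```python
from h import *
st=cap('wrist','w15')[0];print(st['tool_pos'],st['eef_rot'])
P,im=cloud('wrist','w15');h=P[...,2];k=(h>.036)&(h<.046);k[:,:235]=0;k[:,405:]=0;k[350:]=0
k=cv2.morphologyEx(k.astype(np.uint8),cv2.MORPH_OPEN,np.ones((3,3)))>0
print(rect(P,k),np.nanmedian(h[k]))
```

```text
[0.52096286 0.0676112  0.21557208] [-1.54977977e+00 -4.76399017e-06  1.37219049e+00]
(array([545.3,  63.9]), array([27.8, 98. ]), 79.24, 2204) 0.040256004930287
```

View pics/w15.png

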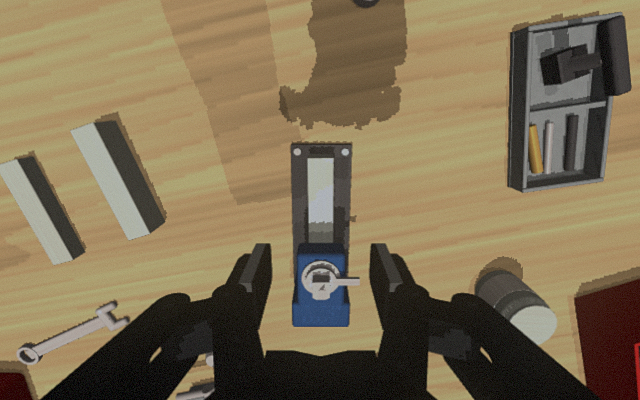

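Request:
play_rows(series=[[0.05,-0.002,0.002,-0.035,0.011],[0.05,-0.003,0.002,-0.07,0.011],[0.05,-0.003,0.002,-0.11,0.011],[0.05,-0.003,0.002,-0.14,0.011],[0.05,-0.003,0.002,-0.15,0.011]])

```text
time_s: 24.07
tool_pos: [0.5129, 0.072, 0.0608]
eef_rot: [-1.541, 0.001, 1.387]
contact_force: [-1.3, 0.1, -0.4]
gripper_width: 0.587
```

Request:
play_rows(series=[[0.05,0,0,-0.005,0],[0.05,0,0,-0.01,0],[0.05,0,0,-0.01,0],[0.05,0,0,-0.01,0],[0.05,0,0,-0.01,0]])

```text
time_s: 24.48
tool_pos: [0.5147, 0.0722, 0.0526]
eef_rot: [-1.544, 0.001, 1.387]
contact_force: [-0.2, 0.6, 0.7]
gripper_width: 0.584
```

Request:
play_rows(series=[[0.05,0.002,-0.003,-0.008,-0.004],[0.05,0.002,-0.003,-0.016,-0.004],[0.05,0.002,-0.003,-0.024,-0.004],[0.05,0.002,-0.003,-0.03,-0.004],[0.05,0.002,-0.003,-0.032,-0.004]])

```text
time_s: 24.9
tool_pos: [0.5153, 0.0691, 0.0189]
eef_rot: [-1.541, 0.001, 1.383]
contact_force: [-0.0, -0.4, -0.0]
gripper_width: 0.585
```

Request:
play_rows(series=[[0.05,0,0,0,0],[0.05,0,0,0,0],[0.05,0,0,0,0],[0.05,0,0,0,0],[0.05,0,0,0,0]])

```text
time_s: 25.32
tool_pos: [0.5156, 0.0691, 0.0193]
eef_rot: [-1.542, 0.001, 1.383]
contact_force: [0.2, 0.4, -0.7]
gripper_width: 0.586
```

Close on the block.

Request:
play_rows(series=[[0.04,0,0,0,0],[0.03,0,0,0,0],[0.022,0,0,0,0],[0.02,0,0,0,0],[0.02,0,0,0,0]])

```text
time_s: 25.73
tool_pos: [0.516, 0.0689, 0.0198]
eef_rot: [-1.543, 0.001, 1.383]
contact_force: [-1.3, -1.2, 5.8]
gripper_width: 0.317
```

Request:
play_rows(series=[[0.02,-0.005,0.001,0,0],[0.02,-0.012,0.0023,0,0],[0.02,-0.02,0.0038,0,0],[0.02,-0.028,0.0054,0,0],[0.02,-0.036,0.007,0,0]])

```text
time_s: 26.15
tool_pos: [0.4789, 0.0762, 0.0198]
eef_rot: [-1.543, 0.001, 1.383]
contact_force: [3.0, -0.5, 0.5]
gripper_width: 0.311
```

Request:
play_rows(series=[[0.02,-0.009,0.0018,0,0],[0.02,-0.018,0.0035,0,0],[0.02,-0.027,0.005,0,0],[0.02,-0.036,0.007,0,0],[0.02,-0.042,0.008,0,0]])

```text
time_s: 26.57
tool_pos: [0.4354, 0.0844, 0.0198]
eef_rot: [-1.542, 0.001, 1.383]
contact_force: [0.7, -0.1, -0.1]
gripper_width: 0.315
```

Request:
play_rows(series=[[0.02,0,0,0.02,0],[0.02,0,0,0.04,0],[0.02,0,0,0.06,0],[0.02,0,-0.02,0.06,0],[0.02,0,-0.05,0.06,0]])

```text
time_s: 26.98
tool_pos: [0.4347, 0.0357, 0.0804]
eef_rot: [-1.542, -0.0, 1.388]
contact_force: [1.0, -0.5, -3.7]
gripper_width: 0.312
```

Request:
play_rows(series=[[0.02,0,-0.03,0,0],[0.02,0,-0.06,0,0],[0.02,0,-0.075,0,0],[0.02,0,-0.075,0,0],[0.02,0,-0.075,0,0]])

```text
time_s: 27.4
tool_pos: [0.4328, -0.0392, 0.0796]
eef_rot: [-1.539, -0.001, 1.386]
contact_force: [-0.3, 0.3, -2.4]
gripper_width: 0.312
```

Run:
```python
from h import *
st=cap('wrist','w16')[0];print(st['tool_pos'],st['eef_rot'])
P,_=cloud('wrist','w16')
Q=P[250:340,300:342].reshape(-1,3);Q=Q[~np.isnan(Q[:,0])];print(fitplane(Q))
```

```text
[ 0.43278225 -0.03916678  0.07958175] [-1.53874774e+00 -1.11825614e-03  1.38574306e+00]
(array([ 0.4413988 , -0.03978334,  0.10003712]), array([ 0.00553119, -0.00648916,  0.99996365]), np.float64(0.0005434471016656106))
```

View pics/w16.png

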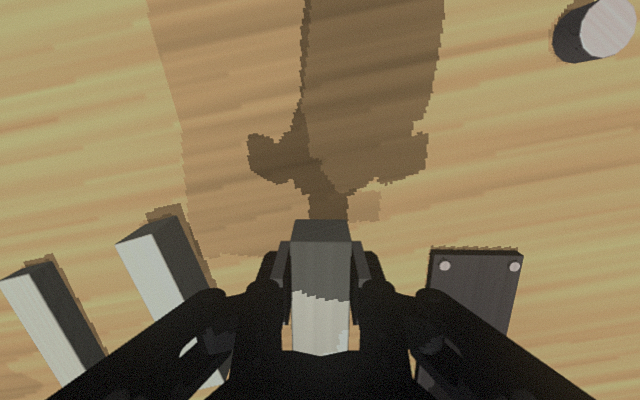

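Request:
play_rows(series=[[0.02,0,0,-0.015,0],[0.02,0,0,-0.03,0],[0.02,0,0,-0.045,0],[0.02,0,0,-0.055,0],[0.02,0,0,-0.06,0]])

```text
time_s: 27.87
tool_pos: [0.4309, -0.0372, 0.018]
eef_rot: [-1.535, -0.002, 1.389]
contact_force: [0.1, 0.8, -2.6]
gripper_width: 0.313
```

Request:
play_rows(series=[[0.02,0,0,-0.002,0],[0.02,0,0,-0.004,0],[0.02,0,0,-0.006,0],[0.02,0,0,-0.008,0],[0.02,0,0,-0.008,0]])

```text
time_s: 28.28
tool_pos: [0.4316, -0.0372, 0.0103]
eef_rot: [-1.536, -0.002, 1.389]
contact_force: [0.2, 0.6, -1.6]
gripper_width: 0.31
```

Request:
play_rows(series=[[0.02,0,0,-0.0005,0],[0.02,0,0,-0.001,0],[0.02,0,0,-0.001,0],[0.03,0,0,-0.001,0],[0.04,0,0,-0.001,0]])

```text
time_s: 28.7
tool_pos: [0.4323, -0.0375, 0.0097]
eef_rot: [-1.538, -0.002, 1.389]
contact_force: [0.5, -0.2, 0.7]
gripper_width: 0.456
```

Request:
play_rows(series=[[0.05,0,0,0,0],[0.05,0,0,0,0],[0.05,0,0,0.03,0],[0.05,0,0,0.07,0],[0.05,0,0,0.11,0]])

```text
time_s: 29.12
tool_pos: [0.4308, -0.0371, 0.1199]
eef_rot: [-1.534, -0.002, 1.389]
contact_force: [0.6, -0.3, 0.2]
gripper_width: 0.587
```

Request:
play_rows(series=[[0.05,0,-0.02,0.04,0],[0.05,0,-0.06,0.08,0],[0.05,0,-0.1,0.12,0],[0.05,0,-0.14,0.12,0],[0.05,0,-0.18,0.12,0]])

```text
time_s: 29.53
tool_pos: [0.4324, -0.1965, 0.2407]
eef_rot: [-1.541, 0.0, 1.39]
contact_force: [1.3, 0.1, -1.0]
gripper_width: 0.586
```

Request:
play_rows(series=[[0.05,0,-0.03,0,0],[0.05,0,-0.06,0,0],[0.05,0,-0.06,0,0],[0.05,0,-0.06,0,0],[0.05,0,-0.06,0,0]])

```text
time_s: 29.95
tool_pos: [0.432, -0.256, 0.2403]
eef_rot: [-1.54, -0.001, 1.39]
contact_force: [-0.2, 0.8, 0.3]
gripper_width: 0.584
```

Run:
```python
from h import *
cap('top','t20');cap('side','s20')
P,im=cloud('top','t20')
S=P[180:260,255:310];h=S[...,2];k=(h>.018)&(h<.05);print('block',rect(S,k),np.nanmedian(h[k]))
S=P[172:238,155:198];h=S[...,2];k=h>.05;print('driver',rect(S,k),np.nanmax(h))
S=P[145:215,240:280];h=S[...,2];k=(h>.097)&(h<.108);print('pointer',rect(S,k),S[k].mean(0))
for n,(u0,v0,u1,v1) in dict(A=(310,188,332,240),B=(345,183,364,234),tin=(182,122,212,155),chuck=(298,135,316,155),wash=(220,244,238,262)).items():
    S=P[v0:v1,u0:u1];print(n,rect(S,S[...,2]>.013))
crop(im,(150,120,400,270),3,'c20')
crop(np.load('pics/s20.npz')['im'],(150,170,400,390),3,'c20s')
```

```text
block (array([483.7, -13.4]), array([101.8, 130. ]), 80.03, 333) 0.029643898420874004
driver (array([456.7, 334.2]), array([62.3, 15.9]), 10.39, 107) 0.0871403270655755
pointer (array([625.4,  49.3]), array([52.2, 69. ]), 69.47, 69) [0.60928648 0.05023551 0.10036937]
A (array([ 481.1, -158.8]), array([128.5,  27.9]), 6.31, 328)
B (array([ 493.7, -257.5]), array([ 56.9, 149.3]), 67.83, 566)
tin (array([720.7, 261.7]), array([56.7, 56.5]), 88.5, 345)
chuck (array([ 712.3, -108.9]), array([40.9, 40. ]), 84.16, 136)
wash (array([344.7, 146.1]), array([31.7, 30.9]), 29.62, 82)
```

View pics/c20.png

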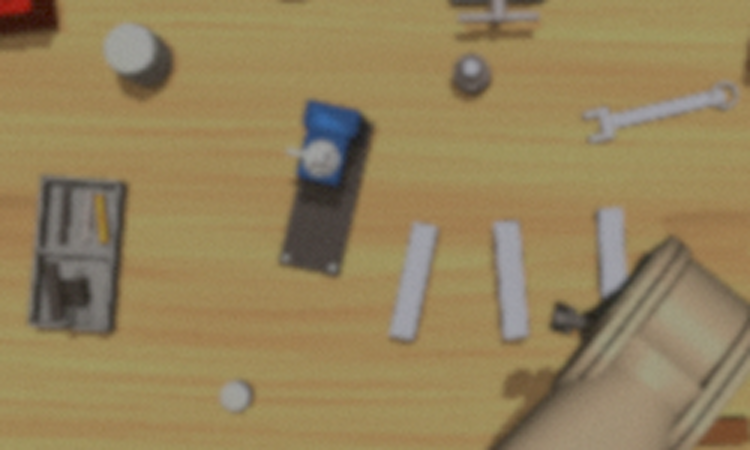

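View pics/c20s.png

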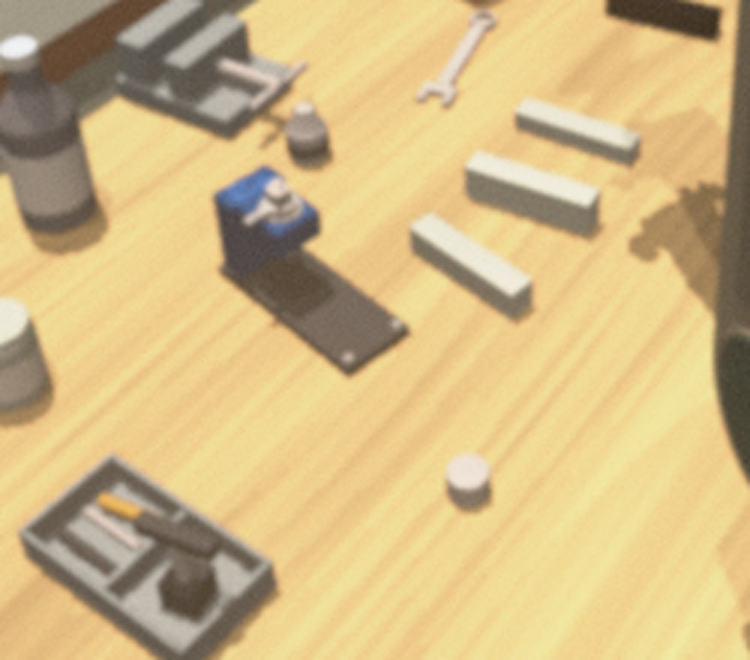

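The pictures show the block flat on the bench beside the frame, the driver upright in its bay, the pointer square across and everything else in place. I'm handing in.

Run:
```python
from h import *
print(env.close_job())
```

```text
the job is handed in; nothing more can be done
None
```

The job is done and handed in at about 30 s; no verdict is given. I laid the 30 mm block under the nose, turned the screw until the pointer stood about square across the frame, put the driver back, then drew the block out and laid it on the bench.

What the last checks showed:
- **Screw:** with the driver still on, the pointer read about 1.49 rad. I then added 0.08 rad, so it should be near 1.57. I checked it only by eye afterwards: square across and still so after the block was drawn out. An automatic pointer measurement at the end failed because it picked up part of the frame as well.
- **Driver:** upright in its own bay, with the bar centre within a few mm of the bay centre and its top at 82 mm.
- **Block:** flat on the bench, top at about 30 mm, centre roughly 0.16 m from the nose. This distance comes from the release pose, because the final box fit for the block also took in the edge of the frame.
- **Other things:** the tall block, tin, chuck and washers measured within about 1 mm of their start positions. The low block was partly covered by the arm in the last top view, so I checked it and the wrench by eye only; both looked unmoved.
- **Disagreement:** the top camera read about 4 mm lower in y than the wrist camera, so I used the wrist camera for all grasps and fits.

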